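# Eject the used pipette tip into the waste pot and snap the pot's lid on

## Task

One of the pipettes hanging in the stand still carries a used blue tip. Take the red waste pot by its handle and stand it on the bench under that tip, then press the pipette's ejector pad down with the gripper until the tip drops into the pot, and let the pad spring back; nothing of the robot may touch the tip itself. Draw the pot out from under the pipettes, stand it on the bench, put the yellow lid on it and press it down until it snaps home, level all round, leaving the other things on the bench where they are.

Things in the scene. Friction and masses are not known exactly. Their poses are not given: they have to be found in the camera images.
- stand: fixed pipette stand: white base 160 x 240 x 26 mm, two columns 260 mm tall at y = -105 and 105 mm, cross bar with prongs holding 3 upright pipettes. Origin on the bench midway between the columns; x points away from the pipettes, y along the bar, z up. Pipette axes at x = -95 mm, y = -70, 0, 70 mm (order varies). The base begins at x = -15 mm: the bench under the pipettes is free.
- pipette_a_nozzle (a point): white pipette fixed upright in the stand, orange plunger button and thumb pad, grip 33 mm thick. This point: lower end of its nozzle on its axis, 143 mm above the bench; plunger top at 337 mm. Axes as the stand's. This one carries the used tip.
- pipette_b_nozzle (a point): white pipette fixed upright in the stand, green plunger button and thumb pad, grip 33 mm thick. This point: lower end of its nozzle on its axis, 143 mm above the bench; plunger top at 337 mm. Axes as the stand's. No tip on it; its thumb pad does not move.
- pipette_c_nozzle (a point): white pipette fixed upright in the stand, blue plunger button and thumb pad, grip 33 mm thick. This point: lower end of its nozzle on its axis, 143 mm above the bench; plunger top at 337 mm. Axes as the stand's. No tip on it; its thumb pad does not move.
- ejector (a joint): ejector slide of pipette_a (thumb pad, bar and sleeve in one), in m: 0 at rest (up), 0.010 pressed right down. A spring returns it (2 N at rest, 6 N at the end); with the tip's grip on the nozzle about 6 to 10 N are needed. The tip comes off after 4 to 8 mm; press to the end of the travel.
- ejector_pad (a point): centre of the flat top of pipette_a's orange thumb pad, 24 mm (x) by 20 mm (y), 308 mm above the bench at rest, 29 mm in front of the pipette's axis (stand's -x side). The plunger button on the axis, 16 mm across, rises 29 mm higher than the pad. Press straight down.
- tip: the used tip: blue plastic cone 58 mm long, 14 mm across at its collar, 2 mm at its point, 12 g. Origin at its point, z towards the collar. It hangs upright from pipette_a's nozzle, its point 96 mm above the bench, held by the nozzle's O-ring. Contaminated: not to be touched.
- tip_mid (a point): point on the tip's axis, 30 mm above its point, near its middle.
- pot: red round waste pot, 79 mm tall, 92 mm across (95 at the rim), 83 mm clear opening, floor 3 mm thick, about 0.2 kg. Origin: centre of its underside; z up. A straight handle sticks out towards -x from x = -48 to -130 mm, 14 mm wide (y), 46 to 64 mm above the underside.
- pot_handle (a point): grip point on the pot's handle: x = -108 mm from the pot's axis, 55 mm above its underside, at mid width; pinch it across y. Axes as the pot's.
- lid: yellow round snap lid, knob up: plug 79 mm across, 15 mm deep, tapered below, with springy seal; flange 94 mm across, 4 mm thick; knob 22 mm across, 26 mm tall. About 90 g. Origin: centre of the plug's underside, z up. Laid on the pot it rests 8 to 11 mm too high; pressed (8 to 12 N on the knob) it snaps in, flange on the rim, origin then 64 mm above the pot's.
- lid_knob (a point): centre of the top of the lid's knob, 45 mm above the lid's origin; the flange's top is 26 mm lower.
- tip_box: bystander: white box of blue pipette tips, 84 x 122 x 66 mm, origin at the centre of its underside.
- tube_rack: bystander: orange rack of small capped tubes, 70 x 160 x 60 mm, origin at the centre of its underside.
- reagent_bottle: bystander: amber bottle, 68 mm across, 150 mm tall, origin at the centre of its underside.
- beaker: bystander: clear glass beaker, 90 mm across, 115 mm tall, origin at the centre of its underside.
- timer: bystander: small white bench timer, 62 x 62 x 18 mm, origin at the centre of its underside.
- marker: bystander: marker pen, 131 mm long along x, 14 mm thick, origin at the middle of its underside.
Mind the look-alikes: they are no part of the job. What is meant by the lid is not green, and is the larger of those in its own colour.

How it is judged (in metres and radians):
On the way, in this order (a step that is already met when the one before it is completed fails the run):
1. the pot stands upright on the bench with its mouth under the tip, which is still on the pipette (horizontal distance between pot and tip below 0.036 m and distance between pipette_a_nozzle and tip below 0.05 m and angle between pot's own z axis and vertical below 0.05 rad and height (world z) of pot below 0.004 m), for 0.2 s.
2. the ejector pad is pressed down (value of joint ejector above 0.004 m).
3. the tip lies in the pot and the ejector is back up (horizontal distance between tip_mid and pot below 0.044 m and z of tip_mid in the frame of pot between 0 and 0.066 m and value of joint ejector below 0.002 m), for 0.2 s.
4. the pot, with the tip in it, is out from under the pipettes (horizontal distance between tip_mid and pot below 0.044 m and z of tip_mid in the frame of pot between 0 and 0.066 m and horizontal distance between pot and pipette_a_nozzle above 0.08 m and horizontal distance between pot and pipette_b_nozzle above 0.08 m and horizontal distance between pot and pipette_c_nozzle above 0.08 m), for 0.2 s.
At the end, for the whole second after the job is handed in: Tip inside the pot; pot upright on the bench, its axis over 80 mm from every nozzle; lid snapped home, knob up: centred within 5 mm, flange within 2.5 mm of the rim, level within 0.04 rad; ejector back up, pot and lid at rest (all of step 4 and angle between pot's own z axis and vertical below 0.05 rad and height (world z) of pot below 0.004 m and horizontal distance between lid and pot below 0.005 m and z of lid in the frame of pot between 0.061 and 0.0665 m and angle between the z axis of lid and the z axis of pot, either way round below 0.04 rad and angle between lid_knob's own z axis and vertical below 0.09 rad and value of joint ejector below 0.002 m and linear speed of each of pot, lid below 0.01 m/s); the robot touches nothing.
It fails at once if the robot touches the used tip (contact force between tip and the fingers above 0.2 N or contact force between tip and the arm above 0.2 N).
It fails at once if a bystander on the bench is shifted by more than 30 mm or knocked over (distance of any of tip_box, tube_rack, reagent_bottle, beaker, timer, marker from where it was at the start of the episode above 0.03 m or angle between any of tip_box, tube_rack, reagent_bottle, beaker, timer, marker's own z axis and vertical above 0.5 rad).
It also fails if it takes over 72 s, if anything falls off the work surface, if the arm or the gripper's body presses on something with over 40 N, if the wrist force passes 120 N, or if a joint passes its speed limit or range.

## Robot

A 6-joint arm with a two-finger parallel gripper is mounted at the origin on the work surface. World frame = base frame: x ahead of the robot, y to its left, z up, the work surface at z = 0. Lengths are in m, angles in degrees, forces in N, time in s.
With the tool pointing down it reaches from about 0.25 to 0.725 m from the base axis. Payload 9.7 kg.
Tool frame: the origin (TCP) lies on the mounting face of the last link; the fingertips stand 173 mm ahead of it and the grasp point (between the pads) lies 155 mm ahead of it; z points along the fingers, y is the line along which they close (so a half turn about z gives the same grasp; the last joint's range is limited). The gripper opens to 85 mm and grips with 20 to 120 N. Pads are 22 mm wide; open, the fingers measure 114 mm over their backs; the gripper's body (76 mm by 85 mm) begins 54 mm behind the grasp point. The pads swing forward as they close: fully open they stand 13 mm farther back than shut.
Start: joints at [-66.75, 4.979, 10.078, 95.1, 0, 90], TCP at [0.217, -0.505, 0.405] pointing down, gripper open.
Joint ranges: [-179.16, 179.16], [-48.56, 103.87], [-65.8, 70.77], [-126.05, 130.52], [-82.76, 87.17], [-180, 180]. Speed limits (degrees/s): [127.2, 127.2, 147.25, 180, 180, 180].

## Interface

Orientations are given as [roll, pitch, yaw] about the fixed x, y, z axes, in that order (R = Rz(yaw) Ry(pitch) Rx(roll)).
In Python, from workcell import bot, camera, camera_model, outline_of, pinpoint gives the robot as it stands.
- The arm moves only by the tool move_arm, never from a script. Its arguments are lists of equal length, an entry for each row: "jaw": the closure, from 0 (fully open) to 1 (shut); "delta_pos": the shift along the world's x, y, z in m, a list of three; "yaw": the turn about the world's z in rad. In form: {"jaw": [jaw, ...], "delta_pos": [[dx, dy, dz], ...], "yaw": [yaw, ...]}. A call has 1 to 10 rows; each row shifts and turns the commanded pose from where the row before left it; what a row does not reach is not made up. A row lasts 1/12 s, in which the tool goes at most 41.7 mm and 7.16 degrees, less where a joint would pass 70% of its speed; a pose out of reach is approached as far as the arm can. A call with a gripper value outside its range is refused whole. The fingers move at their own pace and stop on an object; "force" is the grip in N (left out, the last holds). Time passes only in rows, so rows that do not move let the fingers close. It gives the time, the measured TCP pose, the force, the opening and the grip force at its end, in the units of the state.
- bot.get_obs(): the state, without advancing time (a new reading comes with each control period).
- camera(name): name is "side" or "top"; returns the picture (384x512x3 uint8, red, green, blue); there is no depth.
- camera_model(name): a dict with "fx", "fy", "cx", "cy" (pixels), "R" (3x3) and "t" (3): a world point X has camera coordinates R X + t. Camera axes: x right, y down, z forward; pixel columns grow to the right and rows downward; lengths in m; the calibration is good to about 2 mm. A picture is of the moment at which its call begins. camera_model takes no time and is no camera call.
- bot.job_done(): hands the job in; it is judged then, once.
Trained networks look in the newest picture that a camera, given by its name, has taken for a name from the list of things; names that differ only in an ending like _2 or _b are one class to them, and where a whole thing is asked for, a point or a joint stands for the part that bears it (a point fixed in the world has none). Each returns a list of dicts, best first, with "confidence" (0 to 1); they miss things now and then, are a little off and sometimes report something else, mostly with a low value. They report only what shows in the picture. A call takes as long as a camera call. They do not tell look-alikes from the thing itself.
- outline_of(camera, thing): "mask" (384x512 bool, what is visible of it) and "xy" ([column, row] in pixels, amid what is visible of it).
- pinpoint(camera, thing): "xy" ([column, row] in pixels: a listed point, or the origin of a listed thing).
The state is a dict: "time": time; "q": joint angles; "qd": joint speeds; "joint_efforts": joint torques, N m; "ee_pos": TCP position; "tcp_rot": TCP orientation; "wrist_force": force on the tool from outside, world axes, zero at the start; "torque": the same for the moment, N m; "opening": finger opening in m; "grasp_force": force on a finger pad.
Only numpy, scipy, OpenCV 4.12 (cv2) and the standard library are available. Lean on these libraries where they do the work, as an engineer would, in place of code of your own. Each camera call takes 0.05 s, during which the arm holds its last target. There are 200 camera calls.

## Working session

There is one attempt and no reset: what is moved stays moved. The work goes in short steps, Python scripts to look and compute and a tool call to move; the robot and the scene stay as the last step left them, time stands still between calls to the robot, and variables do not carry over. Pictures are saved under pics/ and viewed, at most 10 in all, crops included, and the job is handed in when it is done.

Besides the shell and the picture viewer there is one more tool, called after ">>>" as a command line: name --pt "numbers of a row" for each row, then --argument value for the rest. move_arm: Moves the arm, as the interface text tells. Its arguments: {"type":"object","properties":{"jaw":{"type":"array"},"delta_pos":{"type":"array"},"yaw":{"type":"array"},"force":{"type":"number"}},"required":["jaw","delta_pos","yaw"]}

```bash
mkdir -p pics
cat > h.py <<'E'
import numpy as np, cv2
from workcell import bot, camera, camera_model, outline_of, pinpoint
def ray(cam,xy):
    m=camera_model(cam);R=np.array(m['R']);t=np.array(m['t'])
    d=R.T@np.array([(xy[0]-m['cx'])/m['fx'],(xy[1]-m['cy'])/m['fy'],1.]);return -R.T@t,d
def atz(cam,xy,z):
    c,d=ray(cam,xy);return c+d*(z-c[2])/d[2]
def tri(a,b):
    (c1,d1),(c2,d2)=ray('side',a),ray('top',b)
    s=np.linalg.lstsq(np.c_[d1,-d2],c2-c1,rcond=None)[0]
    p,q=c1+d1*s[0],c2+d2*s[1];return (p+q)/2,np.linalg.norm(p-q)
def proj(cam,X):
    m=camera_model(cam);v=np.array(m['R'])@np.array(X)+np.array(m['t']);return m['fx']*v[0]/v[2]+m['cx'],m['fy']*v[1]/v[2]+m['cy']
E
python3 - <<'E'
from h import *
np.set_printoptions(precision=4,suppress=True)
ims=[camera(n) for n in('side','top')]
for n,i in zip(('side','top'),ims):
    cv2.imwrite(f'pics/{n}0.png',cv2.resize(i[:,:,::-1],(800,600),interpolation=cv2.INTER_CUBIC)); print(n,ray(n,(256,192)))
for t in ['stand','pipette_a_nozzle','ejector_pad','tip','pot','pot_handle','lid','lid_knob','tip_box','tube_rack','reagent_bottle','beaker','timer','marker']:
    r={c:[(np.round(d['xy'],1).tolist(),round(d['confidence'],2)) for d in pinpoint(c,t)][:4] for c in('side','top')}
    print(t,r, [np.round(atz('top',d[0],0),3).tolist() for d in r['top']])
print(bot.get_obs())
E
```

```text
side (array([-0.1695,  0.894 ,  1.1756]), array([ 0.4856, -0.5841, -0.6505]))
top (array([ 0.3514, -0.0204,  1.7202]), array([ 0.1336,  0.0262, -0.9907]))
stand {'side': [([217.3, 219.4], 0.8)], 'top': [([246.1, 155.8], 0.74), ([346.6, 200.9], 0.44)]} [[0.716, 0.058, 0.0], [0.543, -0.296, 0.0]]
pipette_a_nozzle {'side': [([246.7, 186.4], 0.93)], 'top': []} []
ejector_pad {'side': [([157.8, 321.5], 0.5), ([255.5, 153.6], 0.41)], 'top': [([271.5, 172.2], 0.45)]} [[0.654, -0.032, 0.0]]
tip {'side': [([249.4, 200.0], 0.55), ([246.3, 196.3], 0.33)], 'top': []} []
pot {'side': [([315.8, 189.8], 0.83), ([157.8, 322.4], 0.58)], 'top': [([349.8, 201.8], 0.62)]} [[0.54, -0.307, 0.0]]
pot_handle {'side': [([330.0, 194.0], 0.92)], 'top': [([340.7, 233.6], 0.64)]} [[0.428, -0.27, 0.0]]
lid {'side': [([191.1, 271.2], 0.83), ([244.5, 326.8], 0.8), ([219.6, 288.2], 0.56), ([218.0, 277.4], 0.34)], 'top': [([188.7, 213.4], 0.92), ([171.0, 253.2], 0.89), ([188.6, 181.9], 0.66), ([268.4, 171.2], 0.44)]} [[0.513, 0.267, 0.0], [0.373, 0.33, 0.0], [0.626, 0.267, 0.0], [0.658, -0.021, 0.0]]
lid_knob {'side'
[... 761 characters left out ...]
imer {'side': [([287.5, 250.0], 0.75), ([252.2, 154.1], 0.44)], 'top': [([260.2, 235.5], 0.88)]} [[0.428, 0.014, 0.0]]
marker {'side': [([189.3, 350.7], 0.75)], 'top': [([124.1, 236.3], 0.48)]} [[0.437, 0.497, 0.0]]
{'time': 1.5, 'q': array([-66.7498,   4.9775,  10.0802,  95.099 ,  -0.0001,  90.0006]), 'qd': array([-0.014 , -0.0298, -0.0355, -0.0617, -0.037 , -0.0274]), 'joint_efforts': array([ -0.0022, -52.0099,  46.4855,   0.0018,  -0.    ,   0.    ]), 'ee_pos': array([ 0.2171, -0.5053,  0.4047]), 'tcp_rot': array([179.9963,   0.0001,  23.2496]), 'wrist_force': array([0.5138, 0.2448, 1.0601]), 'torque': array([ 0.0243, -0.0071, -0.0102]), 'grasp_force': 0.0, 'opening': 0.08536175396057358}
```

View pics/side0.png

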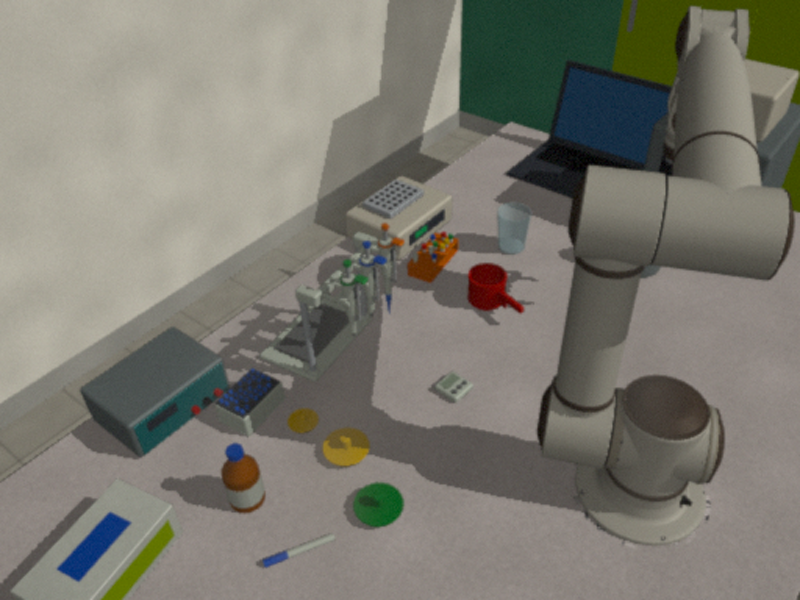

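View pics/top0.png

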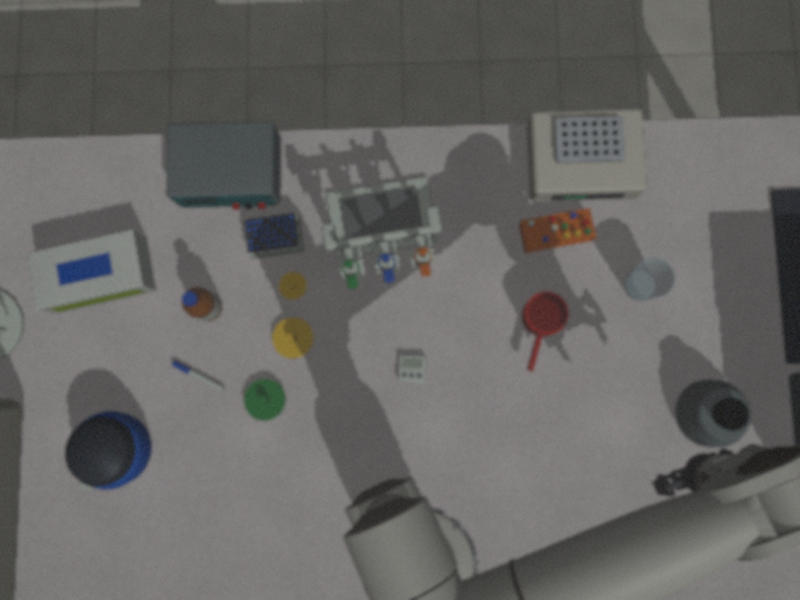

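The side view shows the orange pipette with the blue tip at about (388,300), the red pot at (488,287), and two yellow lids, at (346,447) and (303,420). A green lid is at (378,505). In the top view the yellow lids are at (292,338), large, and (292,286), small. The lid meant is the larger yellow one, at (292,338). I'll confirm it in a crop and measure.

Run:
```python
from h import *
np.set_printoptions(precision=4,suppress=True)
s=camera('side');t=camera('top')
cr=lambda i,x,y,w,h,W,H:cv2.resize(i[y:y+h,x:x+w,::-1],(W,H),interpolation=cv2.INTER_CUBIC)
cv2.imwrite('pics/c1.png',np.vstack([np.hstack([cr(t,205,140,80,60,400,300),cr(t,160,170,80,60,400,300)]),np.hstack([cr(s,205,135,80,60,400,300),cr(t,320,175,80,60,400,300)])]))
def hsv(i):return cv2.cvtColor(i,cv2.COLOR_RGB2HSV)
def blobs(i,lo,hi,box,mn=6):
    x,y,w,h=box;m=cv2.inRange(hsv(i)[y:y+h,x:x+w],lo,hi);n,l,st,c=cv2.connectedComponentsWithStats(m)
    return [(np.round(c[k]+[x,y],1).tolist(),st[k,2:].tolist()) for k in range(1,n) if st[k,4]>=mn]
print('orange top',blobs(t,(3,130,80),(18,255,255),(255,150,35,40)),'side',blobs(s,(3,130,80),(18,255,255),(235,135,30,35)))
print('green top',blobs(t,(45,70,40),(85,255,255),(205,150,35,45)),'side',blobs(s,(45,70,40),(85,255,255),(205,155,40,40)))
print('yellow top',blobs(t,(17,110,80),(32,255,255),(160,165,60,70)))
print('red top',blobs(t,(0,120,50),(8,255,255),(325,180,45,65)))
lo=outline_of('top','lid')
for d in lo[:4]:
    ys,xs=np.nonzero(d['mask']);(c,sz,a)=cv2.fitEllipse(cv2.convexHull(np.c_[xs,ys].astype(np.int32)));print('lid mask',c,sz,round(d['confidence'],2),atz('top',c,.017))
for d in outline_of('side','tip')[:2]:
    ys,xs=np.nonzero(d['mask']);print('tip mask',xs.min(),xs.max(),ys.min(),ys.max(),len(xs))
for n in 'abc':
    for c in('side','top'): print(n,c,[(np.round(d['xy'],1),round(d['confidence'],2),atz(c,d['xy'],.143)) for d in pinpoint(c,f'pipette_{n}_nozzle')][:3])
for nm,z in(('pot_handle',.055),('pot',0),('lid',0),('lid_knob',.045),('stand',0),('ejector_pad',.308)):
    for c in('side','top'): print(nm,c,[(np.round(d['xy'],1),round(d['confidence'],2),atz(c,d['xy'],z)[:2]) for d in pinpoint(c,nm)][:4])
```

```text
orange top [([270.4, 160.5], [4, 4, 11]), ([271.7, 172.0], [5, 7, 29])] side [([246.0, 144.6], [5, 5, 17]), ([253.7, 154.5], [10, 6, 37]), ([244.5, 157.3], [6, 3, 6]), ([262.7, 167.9], [4, 4, 12])]
green top [([222.5, 168.5], [4, 4, 16]), ([225.2, 179.8], [7, 8, 41])] side [([222.0, 168.0], [5, 5, 21]), ([228.9, 179.0], [18, 7, 52])]
yellow top [([186.9, 182.4], [17, 16, 207]), ([186.7, 215.8], [25, 25, 491])]
red top [([346.1, 203.9], [23, 48, 376])]
lid mask (168.94932556152344, 255.04910278320312) (26.503814697265625, 26.94800567626953) 0.92 [0.3667 0.3337 0.017 ]
lid mask (186.7652130126953, 182.4001922607422) (15.706897735595703, 17.335365295410156) 0.53 [0.6219 0.2706 0.017 ]
a side [(array([248.5, 187.1]), 0.58, array([ 0.6386, -0.038 ,  0.143 ]))]
a top []
b side [(array([224.9, 213.8]), 0.63, array([0.615 , 0.1136, 0.143 ]))]
b top [(array([229.6, 182. ]), 0.53, array([0.5995, 0.1076, 0.143 ]))]
c side [(array([237. , 203.4]), 0.84, array([0.616, 0.051, 0.143]))]
c top []
pot_handle side [(array([331.3, 194.9]), 0.89, array([ 0.4331, -0.2649])), (array([219.3, 289.2]), 0.21,
[... 764 characters left out ...]
58]))]
lid_knob top [(array([187.2, 214.3]), 0.92, array([0.5053, 0.2646])), (array([184.3, 177.8]), 0.83, array([0.634 , 0.2745])), (array([164.1, 255.5]), 0.83, array([0.3653, 0.3446])), (array([127.8, 239.4]), 0.36, array([0.4234, 0.4708]))]
stand side [(array([217.4, 219.7]), 0.66, array([0.7249, 0.0458])), (array([329.8, 194.4]), 0.37, array([ 0.4689, -0.3208]))]
stand top [(array([248.6, 156.4]), 0.95, array([0.7138, 0.0491])), (array([186.6, 215.9]), 0.69, array([0.5038, 0.2744]))]
ejector_pad side [(array([252.8, 152.1]), 0.66, array([ 0.6091, -0.0336])), (array([245.4, 200.4]), 0.37, array([0.4795, 0.1618]))]
ejector_pad top [(array([270.6, 171.1]), 0.57, array([ 0.603 , -0.0274]))]
```

View pics/c1.png

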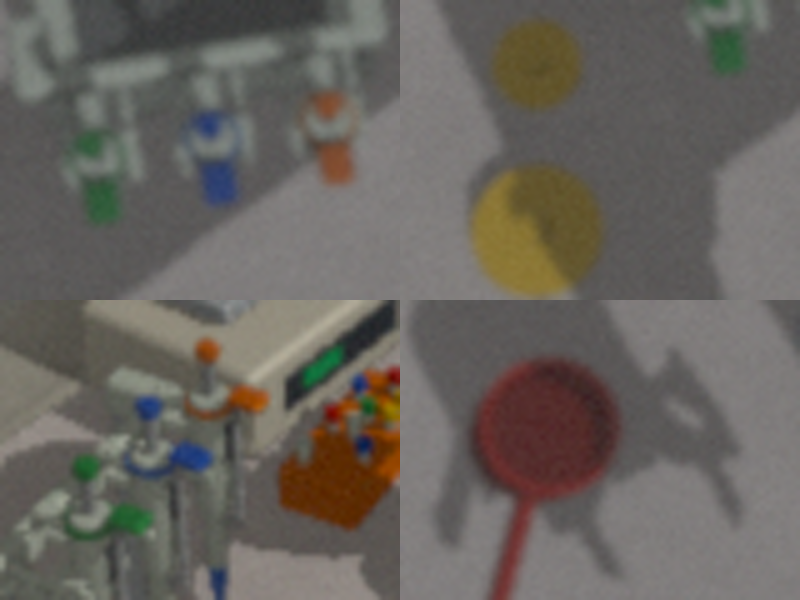

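The crop confirms the lid: the large yellow disc at crop (537,230) is about 26 px, or 94 mm, across. The small yellow one at (537,65) is about 62 mm across. The orange pipette, with the blue tip, is the one on the right.

Run:
```python
from h import *
np.set_printoptions(precision=4,suppress=True)
for n,a,b,z in(('plA',(246,144.6),(270.4,160.5),.333),('padA',(253.7,154.5),(271.7,172),.306),('plB',(222,168),(222.5,168.5),.333),('padB',(0,0),(225.2,179.8),.306)):
    print(n,atz('side',a,z),atz('top',b,z),tri(a,b))
print('lid',atz('top',(186.7,215.8),.017))
t=camera('top');h=cv2.cvtColor(t,cv2.COLOR_RGB2HSV)
m=(cv2.inRange(h,(0,100,40),(8,255,255))|cv2.inRange(h,(172,100,40),(180,255,255)));m[:,:320]=0;m[:,385:]=0;m[:178]=0;m[255:]=0
b=cv2.morphologyEx(m,cv2.MORPH_OPEN,cv2.getStructuringElement(cv2.MORPH_ELLIPSE,(13,13)))
ys,xs=np.nonzero(b);e=cv2.fitEllipse(cv2.convexHull(np.c_[xs,ys].astype(np.int32)));print('pot',e)
p=atz('top',e[0],.072);print(p)
ys,xs=np.nonzero(m&~cv2.dilate(b,np.ones((5,5))));k=ys>ys.max()-30
P=np.array([atz('top',q,.06)[:2] for q in np.c_[xs,ys] if q[1]>218]);print('handle px',xs.min(),xs.max(),ys.min(),ys.max(),P.mean(0),len(P))
d=p[:2]-P.mean(0);print('yaw',np.degrees(np.arctan2(d[1],d[0])))
vx,vy,x0,y0=cv2.fitLine(P.astype(np.float32),cv2.DIST_L2,0,.01,.01).ravel();print('line yaw',np.degrees(np.arctan2(vy,vx)))
```

```text
plA [ 0.6298 -0.026   0.333 ] [ 0.6298 -0.0275  0.333 ] (array([ 0.6304, -0.0272,  0.332 ]), np.float64(0.0008824073262709187))
padA [ 0.6003 -0.0272  0.306 ] [ 0.6005 -0.0306  0.306 ] (array([ 0.6017, -0.0301,  0.3035]), np.float64(0.0017112375996699545))
plB [0.6102 0.1116 0.333 ] [0.6099 0.1123 0.333 ] (array([0.6097, 0.1122, 0.3336]), np.float64(9.3423527193797e-05))
padB [ 2.7602 -0.3478  0.306 ] [0.5808 0.1073 0.306 ] (array([0.6038, 0.2897, 0.8752]), np.float64(0.5154462987835684))
lid [0.5026 0.2711 0.017 ]
pot ((347.2010192871094, 201.2958526611328), (23.090200424194336, 26.846229553222656), 153.62750244140625)
[ 0.5338 -0.2865  0.072 ]
handle px 339 362 188 236 [ 0.4471 -0.2647] 44
yaw -14.095949556788261
line yaw -17.70868
```

>>> move_arm --jaw '[0,0,0,0,0,0,0,0,0,0]' --pt "0.0213 0.0244 -0.0105" --pt "0.0213 0.0244 -0.0105" --pt "0.0213 0.0244 -0.0105" --pt "0.0213 0.0244 -0.0105" --pt "0.0213 0.0244 -0.0105" --pt "0.0213 0.0244 -0.0105" --pt "0.0213 0.0244 -0.0105" --pt "0.0213 0.0244 -0.0105" --pt "0.0213 0.0244 -0.0105" --pt "0.0213 0.0244 -0.0105" --yaw '[-0.0685,-0.0685,-0.0685,-0.0685,-0.0685,-0.0685,-0.0685,-0.0685,-0.0685,-0.0685]' --force 80

```text
time: 3.48
ee_pos: [0.4309, -0.2599, 0.2994]
tcp_rot: [180.0, -0.0, -16.2]
wrist_force: [0.4, -0.6, 0.0]
opening: 0.0851
grasp_force: 0.0
```

Run:
```python
from h import *
o=bot.get_obs();print(o['time'],o['ee_pos'],o['tcp_rot'],o['q'],o['wrist_force'])
s=camera('side');t=camera('top')
cr=lambda i,x,y,w,h,W,H:cv2.resize(i[y:y+h,x:x+w,::-1],(W,H),interpolation=cv2.INTER_CUBIC)
cv2.imwrite('pics/c2.png',np.hstack([cr(s,270,90,100,150,400,600),cr(t,310,150,100,150,400,600)]))
for c in('side','top'): print(c,[(d['xy'],d['confidence'],atz(c,d['xy'],.055)[:2]) for d in pinpoint(c,'pot_handle')[:2]])
```

```text
3.4833 [ 0.43086978 -0.25991391  0.29936348] [ 1.79992960e+02 -2.88763775e-02 -1.61941514e+01] [-3.10998113e+01 -2.23937675e+00 -8.92177409e+00  8.32878871e+01
  6.24768437e-04  1.65094342e+02] [ 0.36662658 -0.61676557  0.03003503]
side [([329.2, 194.0], 0.95, array([ 0.44201438, -0.26462237]))]
top []
```

View pics/c2.png

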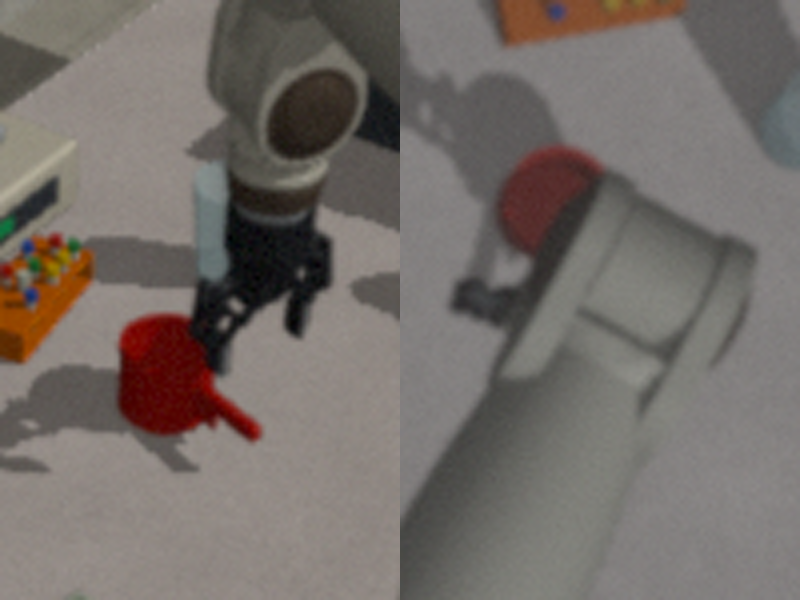

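The gripper is above the handle: the open fingers straddle it, and the pot is undisturbed at (165,370) in the side crop.

>>> move_arm --jaw '[0,0,0,0,1,1,1,1,1,1]' --pt "-0.005 -0.001 -0.025" --pt "0 0 -0.03" --pt "0 0 -0.03" --pt "0 0 -0.004" --pt "0 0 0" --pt "0 0 0" --pt "0 0 0" --pt "0 0 0" --pt "0 0 0" --pt "0 0 0" --yaw '[0,0,0,0,0,0,0,0,0,0]' --force 100

```text
time: 4.52
ee_pos: [0.4254, -0.2624, 0.2116]
tcp_rot: [180.0, -0.1, -16.0]
wrist_force: [1.2, 4.2, 1.3]
opening: 0.0129
grasp_force: 62.8
```

Run:
```python
from h import *
np.set_printoptions(precision=3,suppress=True)
o=bot.get_obs();print(o['time'],o['ee_pos'],o['tcp_rot'],o['q'],o['opening'],o['grasp_force'])
for p in((500,380),(630,180),(755,245),(640,390)): print([atz('top',(310+(p[0]-400)/4,150+p[1]/4),z) for z in(.4,.48)])
t=camera('top');s=camera('side')
for c in('side','top'): print(c,[(d['xy'],d['confidence'],atz(c,d['xy'],.0)[:2]) for d in pinpoint(c,'pot')[:2]])
```

```text
4.5167 [ 0.425 -0.262  0.212] [179.991  -0.075 -15.982] [-31.674  -1.128 -17.604  73.45    0.011 164.308] 0.012861246108742808 62.78954744338989
[array([ 0.38 , -0.195,  0.4  ]), array([ 0.378, -0.185,  0.48 ])]
[array([ 0.513, -0.29 ,  0.4  ]), array([ 0.504, -0.273,  0.48 ])]
[array([ 0.467, -0.372,  0.4  ]), array([ 0.46, -0.35,  0.48])]
[array([ 0.371, -0.289,  0.4  ]), array([ 0.37 , -0.273,  0.48 ])]
side [([312.2, 192.9], 0.85, array([ 0.528, -0.288])), ([159.7, 261.2], 0.46, array([0.746, 0.311]))]
top [([346.3, 200.2], 0.94, array([ 0.546, -0.295]))]
```

>>> move_arm --jaw '[1,1,1,1,1,1,1,1,1,1]' --pt "0 0 0.003" --pt "0 0 0.004" --pt "0.007 0.004 0" --pt "0.008 0.006 0" --pt "0.008 0.006 0" --pt "0.008 0.006 0" --pt "0.008 0.006 0" --pt "0.008 0.006 0" --pt "0.008 0.006 0" --pt "0.008 0.006 0" --yaw '[0,0.04,0.08,0.11,0.11,0.11,0.11,0.11,0.11,0.11]' --force 110

```text
time: 5.55
ee_pos: [0.4883, -0.2159, 0.2171]
tcp_rot: [-179.9, 0.0, 35.3]
wrist_force: [0.5, -0.4, -1.6]
opening: 0.0121
grasp_force: 107.3
```

Run:
```python
from h import *
o=bot.get_obs();print(o['time'],o['ee_pos'],o['tcp_rot'],o['opening'],o['grasp_force'],o['wrist_force'])
t=camera('top');s=camera('side')
for c in('side','top'): print(c,[(d['xy'],d['confidence'],atz(c,d['xy'],.007)[:2]) for d in pinpoint(c,'pot')[:2]])
```

```text
5.55 [ 0.48827527 -0.2158555   0.21714187] [-1.79931623e+02  4.69755176e-02  3.53186208e+01] 0.012083300982390074 107.27418780326843 [ 0.5474855  -0.37459637 -1.57353683]
side []
top [([304.8, 188.6], 0.83, array([ 0.59017435, -0.14886325]))]
```

>>> move_arm --jaw '[1,1,1,1,1,1,1,1,1,1]' --pt "0.012 0.008 0" --pt "0.014 0.009 0" --pt "0.014 0.009 0" --pt "0.014 0.009 0" --pt "0.014 0.009 0" --pt "0.014 0.009 0" --pt "0.012 0.008 0" --pt "0.01 0.006 0" --pt "0.006 0.004 0" --pt "0 0 0" --yaw '[0.08,0.09,0.09,0.09,0.09,0.08,0.08,0.06,0.04,0]'

```text
time: 6.58
ee_pos: [0.5985, -0.1451, 0.2173]
tcp_rot: [-180.0, 0.0, 75.1]
wrist_force: [0.1, -0.0, -1.6]
opening: 0.0125
grasp_force: 107.4
```

Run:
```python
from h import *
o=bot.get_obs();print(o['time'],o['ee_pos'],o['tcp_rot'],o['opening'],o['grasp_force'],o['wrist_force'])
t=camera('top');s=camera('side')
for c in('side','top'): print(c,[(d['xy'],d['confidence'],atz(c,d['xy'],.007)[:2]) for d in pinpoint(c,'pot')[:2]])
cr=lambda i,x,y,w,h,W,H:cv2.resize(i[y:y+h,x:x+w,::-1],(W,H),interpolation=cv2.INTER_CUBIC)
cv2.imwrite('pics/c3.png',np.hstack([cr(s,210,110,100,150,400,600),cr(t,230,120,100,150,400,600)]))
```

```text
6.5833 [ 0.59852234 -0.14512258  0.21733831] [-1.79977210e+02  1.09455566e-03  7.50610698e+01] 0.012465709275227456 107.41600155830383 [ 0.11027192 -0.0089002  -1.58297918]
side [([252.3, 218.9], 0.95, array([ 0.61987533, -0.02874216]))]
top [([272.2, 179.6], 0.66, array([ 0.62561105, -0.03381273])), ([244.3, 155.1], 0.38, array([0.71751782, 0.06424516]))]
```

View pics/c3.png

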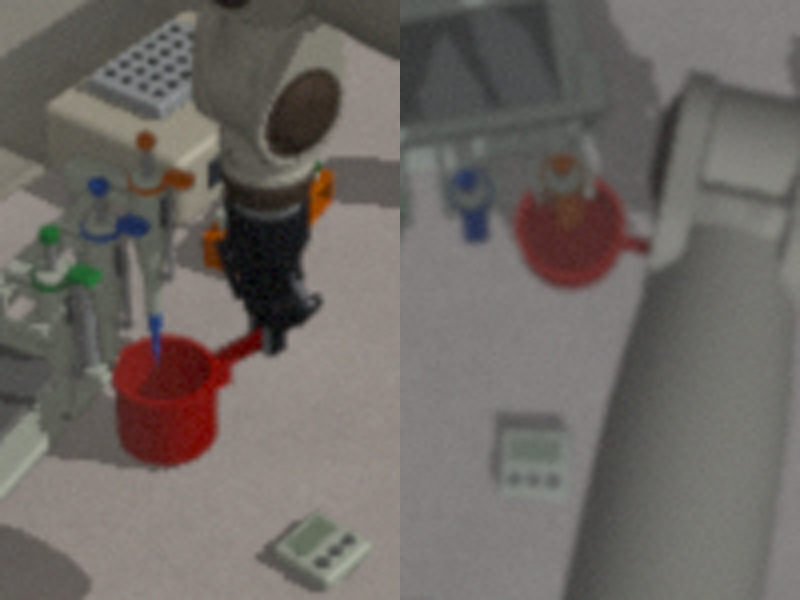

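The pot is under the blue tip (tip at (156,340), pot mouth around it), and the wrist is clear of the pipettes. Next I set it down and let go.

>>> move_arm --jaw '[1,1,1,0.7,0.3,0,0,0,0,0]' --pt "0 0 -0.003" --pt "0 0 -0.003" --pt "0 0 0" --pt "0 0 0" --pt "0 0 0" --pt "0 0 0" --pt "0 0 0" --pt "0 0 0.02" --pt "0 0 0.03" --pt "0 0 0.03" --yaw '[0,0,0,0,0,0,0,0,0,0]'

```text
time: 7.62
ee_pos: [0.5978, -0.1451, 0.2917]
tcp_rot: [-179.9, -0.0, 75.1]
wrist_force: [0.3, -0.1, 0.8]
opening: 0.0853
grasp_force: 0.0
```

Run:
```python
from h import *
o=bot.get_obs();print(o['time'],o['ee_pos'],o['tcp_rot'],o['q'],o['opening'],o['grasp_force'],o['wrist_force'])
t=camera('top');s=camera('side')
for c in('side','top'): print(c,[(d['xy'],d['confidence'],atz(c,d['xy'],0)[:2]) for d in pinpoint(c,'pot')[:2]],[(d['xy'],atz(c,d['xy'],.055)[:2]) for d in pinpoint(c,'pot_handle')[:2]])
```

```text
7.6167 [ 0.59775141 -0.14514621  0.29168773] [-1.79865975e+02 -3.45911023e-04  7.51085049e+01] [-1.36490191e+01  1.32244291e+01  6.88866347e+00  8.37982200e+01
  3.25196193e-03  9.12424718e+01] 0.08530818076572706 0.0 [ 0.31385491 -0.10516962  0.78866656]
side [([250.9, 220.3], 0.67, array([ 0.62410148, -0.02544784]))] [([272.3, 198.9], array([ 0.59464485, -0.11718581])), ([253.9, 218.8], array([0.5832706 , 0.00541515]))]
top [([273.4, 180.5], 0.79, array([ 0.62335327, -0.03808164]))] []
```

>>> move_arm --jaw '[0,0,0.5,1,1,1,1,1,1,1]' --pt "0 0 0.03" --pt "0 0 0.03" --pt "0 0 0.03" --pt "0 0 0.03" --pt "0 0 0.03" --pt "0 0 0.03" --pt "0 0 0.03" --pt "0 0 0.03" --pt "0 0.02 0" --pt "0.002 0.034 0" --yaw '[-0.117,-0.117,-0.117,-0.117,-0.117,-0.117,-0.117,-0.117,-0.117,-0.117]'

```text
time: 8.75
ee_pos: [0.6005, -0.0931, 0.5323]
tcp_rot: [179.9, -0.1, 7.5]
wrist_force: [1.2, 0.4, -0.2]
opening: 0.0001
grasp_force: 0.0
```

>>> move_arm --jaw '[1,1,1,1,1,1]' --pt "0 0.03 0" --pt "0 0.02 0" --pt "0 0.01 0" --pt "0 0 -0.01" --pt "0 0 -0.02" --pt "0 0 0" --yaw '[0,0,0,0,0,0]'

```text
time: 9.25
ee_pos: [0.6007, -0.0315, 0.4971]
tcp_rot: [-179.9, 0.4, 8.1]
wrist_force: [0.1, 0.5, -0.8]
opening: 0.0002
grasp_force: 0.0
```

Run:
```python
from h import *
o=bot.get_obs();print(o['time'],o['ee_pos'],o['tcp_rot'],o['q'],o['opening'],o['wrist_force'])
t=camera('top');s=camera('side')
print(proj('side',o['ee_pos']-[0,0,.173]),proj('side',(.6013,-.0309,.308)))
cr=lambda i,x,y,w,h,W,H:cv2.resize(i[y:y+h,x:x+w,::-1],(W,H),interpolation=cv2.INTER_CUBIC)
cv2.imwrite('pics/c4.png',cr(s,210,90,80,100,480,600))
```

```text
9.25 [ 0.60067844 -0.03147322  0.49712822] [-179.94208517    0.35720221    8.0870427 ] [-2.99713752e+00  1.64656364e+01  3.39320285e+01  1.07828065e+02
 -1.18375442e-02  1.68916038e+02] 0.00023001624217343242 [ 0.05680225  0.45993234 -0.83381071]
(np.float64(254.27734200862142), np.float64(149.19782297002416)) (np.float64(254.16504707943471), np.float64(153.33140307732907))
```

View pics/c4.png

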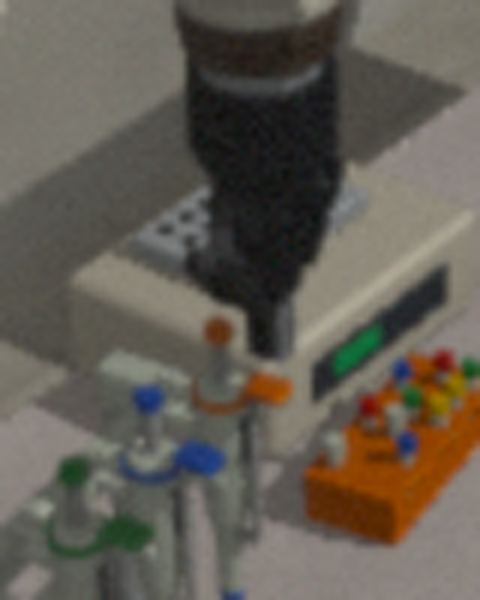

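The shut fingers are right above the orange pad, which is at (268,388), and clear of the plunger at (218,330).

>>> move_arm --jaw '[1,1,1,1,1,1,1]' --pt "0 0 -0.008" --pt "0 0 -0.006" --pt "0 0 -0.003" --pt "0 0 -0.003" --pt "0 0 -0.002" --pt "0 0 -0.002" --pt "0 0 0" --yaw '[0,0,0,0,0,0,0]'

```text
time: 9.93
ee_pos: [0.5999, -0.0315, 0.4784]
tcp_rot: [180.0, -0.1, 8.1]
wrist_force: [-0.3, -1.0, 3.2]
opening: -0.0001
grasp_force: 1.7
```

>>> move_arm --jaw '[1,1,1,1,1]' --pt "0 0 -0.002" --pt "0 0 -0.002" --pt "0 0 -0.002" --pt "0 0 0" --pt "0 0 0" --yaw '[0,0,0,0,0]'

```text
time: 10.35
ee_pos: [0.6001, -0.0314, 0.4717]
tcp_rot: [180.0, -0.0, 8.1]
wrist_force: [0.5, -0.9, 5.5]
opening: -0.0
grasp_force: 2.6
```

>>> move_arm --jaw '[1,1,1,1]' --pt "0 0 -0.001" --pt "0 0 -0.001" --pt "0 0 0" --pt "0 0 0" --yaw '[0,0,0,0]'

```text
time: 10.68
ee_pos: [0.5997, -0.0314, 0.4714]
tcp_rot: [180.0, -0.2, 8.1]
wrist_force: [-2.2, -2.0, 13.1]
opening: -0.0001
grasp_force: 6.6
```

That is the end stop. Next I raise the arm and check.

>>> move_arm --jaw '[1,1,1,1,1,1,1]' --pt "0 0 0.005" --pt "0 0 0.01" --pt "0 0 0.02" --pt "0 0 0.03" --pt "-0.02 -0.03 0.01" --pt "-0.02 -0.04 0" --pt "0 -0.03 0" --yaw '[0,0,0,0,0.1,0.12,0.12]'

```text
time: 11.27
ee_pos: [0.5601, -0.1284, 0.5461]
tcp_rot: [180.0, -0.1, 27.7]
wrist_force: [1.6, 0.6, 0.5]
opening: 0.0
grasp_force: 0.0
```

Run:
```python
from h import *
o=bot.get_obs();print(o['time'],o['ee_pos'],o['tcp_rot'],o['wrist_force'])
t=camera('top');s=camera('side')
cr=lambda i,x,y,w,h,W,H:cv2.resize(i[y:y+h,x:x+w,::-1],(W,H),interpolation=cv2.INTER_CUBIC)
cv2.imwrite('pics/c5.png',np.hstack([cr(s,210,130,80,120,400,600),cr(t,230,130,80,120,400,600)]))
for c in('side','top'): print(c,[(d['xy'],d['confidence'],atz(c,d['xy'],0)[:2]) for d in pinpoint(c,'pot')[:2]],[(d['xy'],d['confidence']) for d in pinpoint(c,'tip')[:2]])
```

```text
11.2667 [ 0.56006462 -0.12841231  0.5461117 ] [ 1.79950201e+02 -5.81056547e-02  2.77452686e+01] [1.55103709 0.58083447 0.49232358]
side [([252.8, 221.4], 0.71, array([ 0.61491717, -0.02511526]))] [([159.2, 319.7], 0.38)]
top [([270.9, 178.7], 0.62, array([ 0.63012078, -0.02929271]))] [([269.3, 179.0], 0.47)]
```

View pics/c5.png

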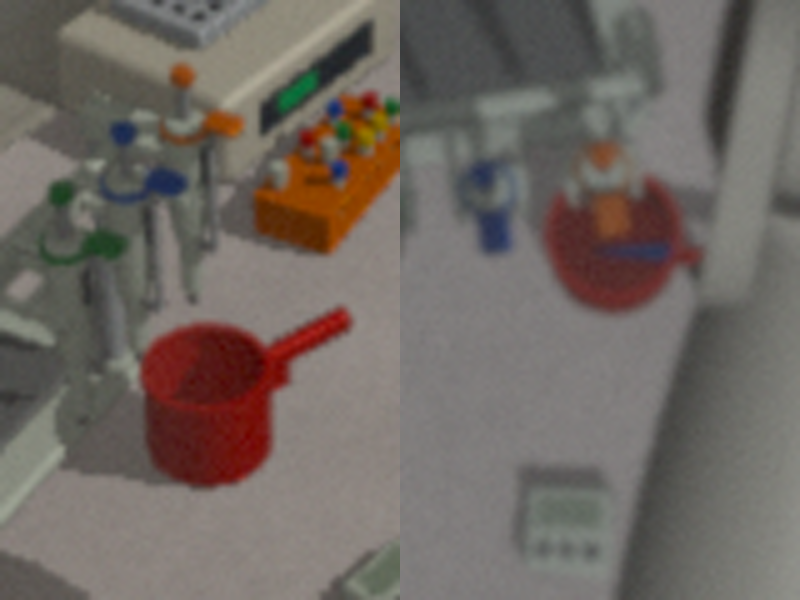

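The tip lies in the pot (top crop (635,250)) and the ejector is back up. Next I regrip the handle.

>>> move_arm --jaw '[0.5,0,0,0,0,0,0,0,0,0]' --pt "0.012 -0.006 -0.01" --pt "0.013 -0.006 -0.02" --pt "0.013 -0.0015 -0.036" --pt "0 0 -0.036" --pt "0 0 -0.036" --pt "0 0 -0.036" --pt "0 0 -0.036" --pt "0 0 -0.03" --pt "0 0 -0.01" --pt "0 0 0" --yaw '[0.1,0.12,0.12,0.12,0.12,0.12,0.127,0,0,0]'

```text
time: 12.4
ee_pos: [0.5996, -0.14, 0.2918]
tcp_rot: [-179.7, 0.0, 74.6]
wrist_force: [0.3, 0.0, 0.6]
opening: 0.0851
grasp_force: 0.0
```

Run:
```python
from h import *
o=bot.get_obs();print(o['time'],o['ee_pos'],o['tcp_rot'],o['opening'])
```

```text
12.4 [ 0.59959627 -0.13997484  0.29180453] [-1.79708160e+02  5.19673696e-03  7.46060148e+01] 0.08508089810537879
```

>>> move_arm --jaw '[0,0,0,0,1,1,1,1,1,1]' --pt "-0.001 -0.005 -0.02" --pt "0 0 -0.03" --pt "0 0 -0.025" --pt "0 0 -0.005" --pt "0 0 0" --pt "0 0 0" --pt "0 0 0" --pt "0 0 0" --pt "0 0 0.003" --pt "0 0 0.003" --yaw '[0,0,0,0,0,0,0,0,0,0]' --force 110

```text
time: 13.23
ee_pos: [0.5991, -0.1461, 0.2218]
tcp_rot: [180.0, -0.0, 74.6]
wrist_force: [-3.4, 1.4, -0.1]
opening: 0.0126
grasp_force: 49.4
```

>>> move_arm --jaw '[1,1,1,1,1,1,1,1,1,1]' --pt "0 0 0" --pt "0 0 0" --pt "0 0 0" --pt "-0.006 -0.007 0.001" --pt "-0.012 -0.013 0" --pt "-0.018 -0.02 0" --pt "-0.02 -0.021 0" --pt "-0.02 -0.021 0" --pt "-0.02 -0.021 0" --pt "-0.012 -0.013 0" --yaw '[0,0,0,0,0,0,0,0,0,0]'

```text
time: 14.07
ee_pos: [0.4889, -0.2637, 0.2215]
tcp_rot: [-180.0, -0.0, 74.6]
wrist_force: [0.8, -0.2, -0.9]
opening: 0.011
grasp_force: 107.7
```

>>> move_arm --jaw '[1,1,1,1]' --pt "-0.01 -0.012 0" --pt "-0.006 -0.006 0" --pt "0 0 0" --pt "0 0 0" --yaw '[0,0,0,0]'

```text
time: 14.4
ee_pos: [0.4748, -0.2802, 0.2216]
tcp_rot: [-180.0, -0.0, 74.6]
wrist_force: [0.2, -1.2, 0.3]
opening: 0.0108
grasp_force: 107.7
```

Run:
```python
from h import *
o=bot.get_obs();print(o['time'],o['ee_pos'],o['tcp_rot'],o['wrist_force'])
t=camera('top');s=camera('side')
cr=lambda i,x,y,w,h,W,H:cv2.resize(i[y:y+h,x:x+w,::-1],(W,H),interpolation=cv2.INTER_CUBIC)
cv2.imwrite('pics/c6.png',np.hstack([cr(s,250,130,80,120,400,600),cr(t,250,150,80,120,400,600)]))
for c in('side','top'): print(c,[(d['xy'],d['confidence'],atz(c,d['xy'],0)[:2]) for d in pinpoint(c,'pot')[:2]],[(d['xy'],d['confidence']) for d in pinpoint(c,'tip')[:2]])
```

```text
14.4 [ 0.47477962 -0.28022075  0.22157826] [-1.79983177e+02 -2.04328274e-03  7.45754796e+01] [ 0.19631689 -1.17319084  0.26870073]
side [([300.9, 211.6], 0.79, array([ 0.50376981, -0.17316655])), ([288.0, 253.6], 0.3, array([0.42175276, 0.02528074]))] [([157.4, 322.4], 0.68)]
top [([310.4, 215.3], 0.6, array([ 0.4951089 , -0.16584765]))] [([306.6, 214.7], 0.61)]
```

View pics/c6.png

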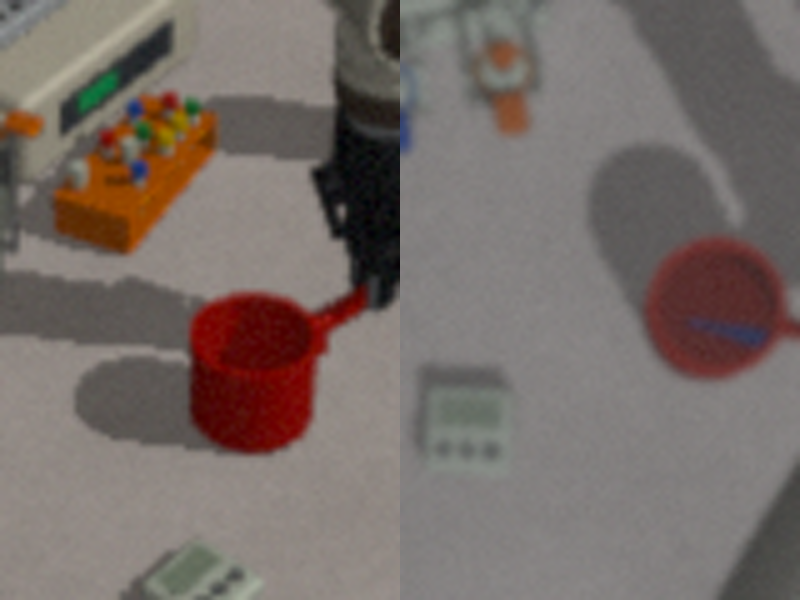

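The pot is out from under the pipettes with the tip inside (top crop (730,328)). Next I lower it and watch the force.

>>> move_arm --jaw '[1,1,1,1,1]' --pt "0 0 -0.003" --pt "0 0 -0.002" --pt "0 0 -0.001" --pt "0 0 0" --pt "0 0 0" --yaw '[0,0,0,0,0]'

```text
time: 15.12
ee_pos: [0.4754, -0.2808, 0.2187]
tcp_rot: [179.8, 0.1, 74.6]
wrist_force: [-8.6, -5.7, 21.3]
opening: 0.0112
grasp_force: 110.9
```

>>> move_arm --jaw '[1,1,1]' --pt "0 0 -0.001" --pt "0 0 0" --pt "0 0 0" --yaw '[0,0,0]'

```text
time: 15.37
ee_pos: [0.4755, -0.2811, 0.2174]
tcp_rot: [179.8, 0.2, 74.6]
wrist_force: [-4.3, -7.7, 16.8]
opening: 0.0114
grasp_force: 110.7
```

>>> move_arm --jaw '[1,1,0.7,0.3,0,0,0,0,0,0]' --pt "0 0 0.001" --pt "0 0 0.001" --pt "0 0 0" --pt "0 0 0" --pt "0 0 0" --pt "0 0 0" --pt "0 0 0.02" --pt "0 0 0.04" --pt "0 0 0.04" --pt "-0.02 0 0.03" --yaw '[0,0,0,0,0,0,0,-0.1,-0.1,-0.1]'

```text
time: 16.2
ee_pos: [0.4565, -0.2799, 0.3488]
tcp_rot: [179.9, -0.0, 57.2]
wrist_force: [1.0, -1.2, 0.4]
opening: 0.0859
grasp_force: 0.0
```

>>> move_arm --jaw '[0,0,0,0,0,0,0,0,0,0]' --pt "0 0.02 0.01" --pt "0 0.035 0.01" --pt "0 0.04 0" --pt "0 0.04 0" --pt "0 0.04 0" --pt "0 0.04 0" --pt "0 0.04 0" --pt "0 0.04 0" --pt "0 0.04 0" --pt "0 0.04 0" --yaw '[0,0,0,0,0,0,0,0,0,0]'

```text
time: 17.03
ee_pos: [0.4544, 0.0969, 0.3666]
tcp_rot: [180.0, -0.0, 57.4]
wrist_force: [1.6, -0.7, -0.5]
opening: 0.0855
grasp_force: 0.0
```

Run:
```python
from h import *
np.set_printoptions(precision=4,suppress=True)
o=bot.get_obs();print(o['time'],o['ee_pos'],o['tcp_rot'],o['q'])
t=camera('top');s=camera('side')
for c in('side','top'): print(c,[(d['xy'],d['confidence'],atz(c,d['xy'],0)[:2]) for d in pinpoint(c,'pot')[:2]],'knob',[(d['xy'],d['confidence'],atz(c,d['xy'],.045)[:2]) for d in pinpoint(c,'lid_knob')[:4]])
# pot rim circle fit via red mask hull
for n,i in(('top',t),('side',s)):
    h=cv2.cvtColor(i,cv2.COLOR_RGB2HSV);m=cv2.inRange(h,(0,90,30),(9,255,255))|cv2.inRange(h,(170,90,30),(180,255,255))
    x,y,_=[*np.round(proj(n,(.50,-.17,.079))).astype(int),0]
    q=np.zeros_like(m);q[y-22:y+35,x-25:x+25]=m[y-22:y+35,x-25:x+25]
    if n=='top':
        q=cv2.morphologyEx(cv2.morphologyEx(q,cv2.MORPH_CLOSE,np.ones((7,7))),cv2.MORPH_OPEN,cv2.getStructuringElement(cv2.MORPH_ELLIPSE,(13,13)))
        ys,xs=np.nonzero(q);e=cv2.fitEllipse(cv2.convexHull(np.c_[xs,ys].astype(np.int32)));print(e,'rim->',atz('top',e[0],.075),(xs.min(),xs.max(),ys.min(),ys.max()))
cr=lambda i,x,y,w,h,W,H:cv2.resize(i[y:y+h,x:x+w,::-1],(W,H),interpolation=cv2.INTER_CUBIC)
cv2.imwrite('pics/c7.png',np.hstack([cr(t,280,180,60,70,360,420),cr(s,270,170,60,70,360,420)]))
```

```text
17.0333 [0.4544 0.0969 0.3666] [179.997   -0.0074  57.4452] [ 12.0396  -7.3033  -6.2292  91.0668   0.0032 134.5944]
side [([302.7, 212.6], 0.91, array([ 0.4954, -0.1726])), ([276.5, 165.7], 0.18, array([ 0.7441, -0.3456]))] knob [([241.6, 314.8], 0.92, array([0.3703, 0.3297])), ([192.2, 265.7], 0.58, array([0.6136, 0.2837]))]
top [([315.0, 212.1], 0.81, array([ 0.5061, -0.1825])), ([177.2, 154.6], 0.7, array([0.7275, 0.308 ]))] knob [([185.0, 214.1], 0.86, array([0.5062, 0.2723])), ([167.2, 254.3], 0.78, array([0.3691, 0.3339])), ([183.8, 180.0], 0.54, array([0.6262, 0.2762]))]
((312.1988220214844, 210.60052490234375), (27.043466567993164, 27.228530883789062), 37.59446334838867) rim-> [ 0.5047 -0.1662  0.075 ] (np.int64(299), np.int64(325), np.int64(197), np.int64(224))
```

View pics/c7.png

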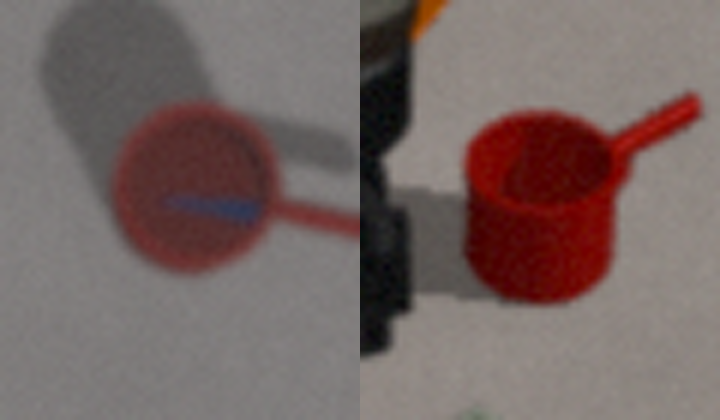

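The pot is upright with the tip inside, its handle pointing right and the rim near top-view pixel (312,210). Next I fit the pot and lid models to their silhouettes in both views.

```bash
cat > fit.py <<'E'
from h import *
from scipy.optimize import minimize
A=np.linspace(0,2*np.pi,48,endpoint=False);C=np.c_[np.cos(A),np.sin(A)]
def hullmask(cam,xy,circ,S=8,off=(0,0),size=80):
    P=np.array([proj(cam,(xy[0]+r*c[0],xy[1]+r*c[1],z)) for r,z in circ for c in C])
    h=cv2.convexHull(((P-off+.5)*S-.5).astype(np.float32));m=np.zeros((size*S,size*S),np.uint8)
    cv2.fillConvexPoly(m,np.round(h*16).astype(np.int32),255,shift=4)
    return cv2.resize(m,(size,size),interpolation=cv2.INTER_AREA)/255.
def fit(cam,img,lo,hi,circ,x0,ign=None):
    off=np.round(proj(cam,(*x0,.04)))-40;o=off.astype(int)
    h=cv2.cvtColor(img,cv2.COLOR_RGB2HSV)[o[1]:o[1]+80,o[0]:o[0]+80]
    m=np.zeros(h.shape[:2],np.uint8)
    for a,b in zip(lo,hi): m|=cv2.inRange(h,a,b)
    n,l,st,ct=cv2.connectedComponentsWithStats(m);l0=l[35:46,35:46];l0=l0[l0>0];k=np.bincount(l0).argmax();m=(l==k).astype(np.uint8)
    m=cv2.morphologyEx(m,cv2.MORPH_CLOSE,cv2.getStructuringElement(2,(11,11)));m=cv2.morphologyEx(m,cv2.MORPH_OPEN,cv2.getStructuringElement(2,(9,9))).astype(float)
    f=lambda p:np.abs(hullmask(cam,p,circ,off=off)-m).sum()
    r=minimize(f,x0,method='Nelder-Mead',options=dict(initial_simplex=np.array(x0)+[[0,0],[.006,0],[0,.006]],xatol=2e-4))
    return r.x.round(4),round(r.fun,1),m.sum()
POT=[(.046,0),(.0475,.079)];LID=[(.039,.006),(.047,.015),(.047,.019)]
RED=([(0,90,30),(170,90,30)],[(9,255,255),(180,255,255)]);YEL=([(17,90,50)],[(34,255,255)])
E
python3 - <<'E'
from fit import *
t=camera('top');s=camera('side')
s0=cv2.resize(cv2.imread('pics/side0.png')[:,:,::-1],(512,384),interpolation=cv2.INTER_AREA)
print('pot',fit('top',t,*RED,POT,(.505,-.168)),fit('side',s,*RED,POT,(.505,-.168)))
print('lid',fit('top',t,*YEL,LID,(.503,.271)),fit('side',np.ascontiguousarray(s0),*YEL,LID+[(.011,.045)],(.503,.271)))
E
```

```text
Traceback (most recent call last):
  File "fit.py", line 17, in fit
    r=minimize(f,x0,method='Nelder-Mead',options=dict(initial_simplex=np.array(x0)+[[0,0],[.006,0],[0,.006]],xatol=2e-4))
  File "fit.py", line 16, in <lambda>
    f=lambda p:np.abs(hullmask(cam,p,circ,off=off)-m).sum()
                      ~~~~~~~~^^^^^^^^^^^^^^^^^^^^
  File "fit.py", line 5, in hullmask
    P=np.array([proj(cam,(xy[0]+r*c[0],xy[1]+r*c[1],z)) for r,z in circ for c in C])
                ~~~~^^^^^^^^^^^^^^^^^^^^^^^^^^^^^^^^^^^
  File "h.py", line 13, in proj
    m=camera_model(cam);v=np.array(m['R'])@np.array(X)+np.array(m['t']);return m['fx']*v[0]/v[2]+m['cx'],m['fy']*v[1]/v[2]+m['cy']
ValueError: time passes only in moves, steps and waits
```

```bash
sed -i 's/^def ray/from functools import lru_cache\ncamera_model=lru_cache(None)(camera_model)\ndef ray/' h.py
python3 - <<'E'
from fit import *
t=camera('top');s=camera('side')
s0=cv2.resize(cv2.imread('pics/side0.png')[:,:,::-1],(512,384),interpolation=cv2.INTER_AREA)
print('pot',fit('top',t,*RED,POT,(.505,-.168)),fit('side',s,*RED,POT,(.505,-.168)))
print('lid',fit('top',t,*YEL,LID,(.503,.271)),fit('side',np.ascontiguousarray(s0),*YEL,LID+[(.011,.045)],(.503,.271)))
print(bot.get_obs()['time'])
E
```

```text
pot (array([ 0.5066, -0.1686]), np.float64(64.3), np.float64(597.0)) (array([ 0.5067, -0.1693]), np.float64(47.2), np.float64(750.0))
lid (array([0.503, 0.271]), np.float64(180.8), np.float64(382.0)) (array([0.5039, 0.2717]), np.float64(25.8), np.float64(602.0))
17.5333
```

>>> move_arm --jaw '[0,0,0,0,0,0,0,0,0,0]' --pt "0 0.02 0" --pt "0 0.03 0" --pt "0.009 0.03 0" --pt "0.01 0.03 -0.02" --pt "0.01 0.03 -0.02" --pt "0.01 0.02 -0.02" --pt "0.01 0.0144 -0.02" --pt "0 0 -0.02" --pt "0 0 -0.01" --pt "0 0 0" --yaw '[0,0,0,0,0,0,0,0,0,0]' --force 40

```text
time: 18.37
ee_pos: [0.5037, 0.2683, 0.254]
tcp_rot: [-179.9, 0.2, 57.4]
wrist_force: [-0.3, -0.2, 0.4]
opening: 0.0854
grasp_force: 0.0
```

>>> move_arm --jaw '[0,0,0,0,0,0.5,1,1,1,1]' --pt "0 0.003 -0.015" --pt "0 0 -0.02" --pt "0 0 -0.015" --pt "0 0 -0.006" --pt "0 0 0" --pt "0 0 0" --pt "0 0 0" --pt "0 0 0" --pt "0 0 0" --pt "0 0 0" --yaw '[0,0,0,0,0,0,0,0,0,0]'

```text
time: 19.2
ee_pos: [0.5042, 0.2724, 0.2014]
tcp_rot: [180.0, -0.0, 57.4]
wrist_force: [-0.7, 1.0, 0.2]
opening: 0.0253
grasp_force: 0.0
```

>>> move_arm --jaw '[0.65,1,1,1,1,1]' --pt "0 0 -0.004" --pt "0 0 0" --pt "0 0 0" --pt "0 0 0" --pt "0 0 0" --pt "0 0 0" --yaw '[0,0,0,0,0,0]'

```text
time: 19.7
ee_pos: [0.504, 0.2723, 0.1965]
tcp_rot: [-180.0, 0.0, 57.4]
wrist_force: [-0.3, -0.5, -1.2]
opening: 0.0205
grasp_force: 39.1
```

>>> move_arm --jaw '[1,1,1,1,1,1,1,1]' --pt "0 0 0" --pt "0 0 0.01" --pt "0 0 0.03" --pt "0 0 0.035" --pt "0 0 0.035" --pt "0 0 0.035" --pt "0 0 0.02" --pt "0 0 0" --yaw '[0,0,0,0,0,0,0,0]'

```text
time: 20.37
ee_pos: [0.5042, 0.2724, 0.3681]
tcp_rot: [179.8, -0.4, 57.4]
wrist_force: [-0.1, 0.2, -0.5]
opening: 0.0204
grasp_force: 39.2
```

Run:
```python
from fit import *
o=bot.get_obs();print(o['time'],o['ee_pos'],o['tcp_rot'],o['opening'],o['grasp_force'],o['wrist_force'])
t=camera('top');s=camera('side')
x,y=np.round(proj('side',o['ee_pos']-[0,0,.15])).astype(int)
cv2.imwrite('pics/c8.png',cv2.resize(s[y-40:y+40,x-40:x+40,::-1],(560,560),interpolation=cv2.INTER_CUBIC))
```

```text
20.3667 [0.50423528 0.27243354 0.36812263] [179.76800975  -0.41847542  57.43929246] 0.02039830897410309 39.2189759016037 [-0.10805887  0.15641937 -0.49683913]
```

View pics/c8.png

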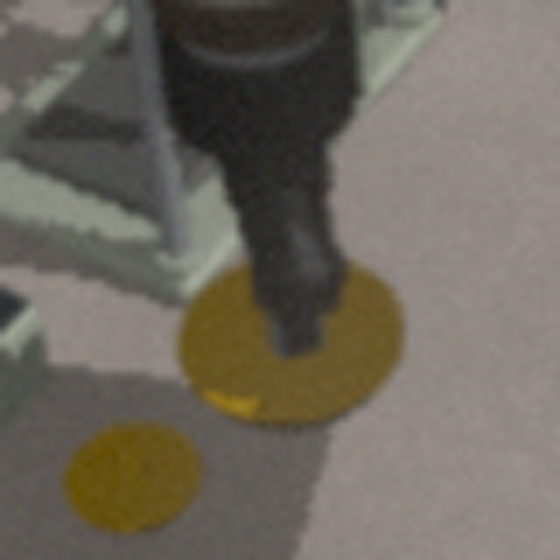

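The lid is gripped by the knob and hangs level (flange around (292,345) in the crop), and the small lid is untouched. Next I carry it over the pot, keeping x low to clear the pipettes.

>>> move_arm --jaw '[1,1,1,1,1,1,1,1,1,1]' --pt "-0.01 -0.01 0" --pt "-0.015 -0.02 0" --pt "-0.015 -0.03 0" --pt "0 -0.03 0" --pt "0 -0.03 0" --pt "0 -0.03 0" --pt "0 -0.03 0" --pt "0 -0.03 0" --pt "0 -0.03 0" --pt "0 -0.03 0" --yaw '[0,0,0,0,0,0,0,0,0,0]'

```text
time: 21.3
ee_pos: [0.4634, 0.0009, 0.3602]
tcp_rot: [-179.9, 0.1, 57.4]
wrist_force: [0.2, 0.6, -0.9]
opening: 0.0207
grasp_force: 39.3
```

>>> move_arm --jaw '[1,1,1,1,1,1,1,1,1,1]' --pt "0 -0.03 0" --pt "0 -0.03 0" --pt "0.01 -0.03 0" --pt "0.015 -0.03 0" --pt "0.012 -0.03 -0.01" --pt "0.005 -0.015 -0.02" --pt "0 -0.0064 -0.02" --pt "0 0 -0.01" --pt "0 0 0" --pt "0 0 0" --yaw '[0,0,0,0,0,0,0,0,0,0]'

```text
time: 22.13
ee_pos: [0.5056, -0.1685, 0.3011]
tcp_rot: [-179.9, 0.0, 57.5]
wrist_force: [-0.3, 0.2, -0.3]
opening: 0.0208
grasp_force: 39.4
```

Run:
```python
from fit import *
o=bot.get_obs();e=o['ee_pos'];print(o['time'],e,o['tcp_rot'],o['opening'],o['wrist_force'])
t=camera('top');s=camera('side')
zl=e[2]-.1965
L=[(.039,.006+zl),(.047,.015+zl),(.047,.019+zl)]
import fit as F
# off uses z=.04 centre; shift start by using lid-height projection
def fitlid(cam,img):
    p=F.proj; 
    h=cv2.cvtColor(img,cv2.COLOR_RGB2HSV);u=np.round(proj(cam,(e[0],e[1],zl+.017))).astype(int);o_=u-40
    m=cv2.inRange(h,(17,80,40),(34,255,255))[o_[1]:o_[1]+80,o_[0]:o_[0]+80]
    m=cv2.morphologyEx(m,cv2.MORPH_OPEN,np.ones((2,2)));ys,xs=np.nonzero(m)
    hu=cv2.convexHull(np.c_[xs,ys].astype(np.int32));k=np.zeros_like(m);cv2.fillConvexPoly(k,hu,1)
    f=lambda q:np.abs(hullmask(cam,q,L,off=o_)-k).sum()
    x0=e[:2];r=minimize(f,x0,method='Nelder-Mead',options=dict(initial_simplex=x0+np.array([[0,0],[.006,0],[0,.006]]),xatol=2e-4))
    return r.x.round(4),round(r.fun,1),k.sum(),(m>0).sum()
print('lid side',fitlid('side',s));print('lid top',fitlid('top',t))
print('pot side',fit('side',s,*RED,POT,(.5066,-.169)))
```

```text
22.1333 [ 0.50563713 -0.16849113  0.3011331 ] [-1.79889483e+02  1.85324103e-02  5.74564849e+01] 0.020801137784777598 [-0.33505109  0.17509322 -0.29359228]
lid side (array([ 0.5008, -0.1692]), np.float64(481.3), np.uint64(867), np.int64(374))
lid top (array([ 0.5146, -0.1665]), np.float64(602.5), np.uint64(40), np.int64(33))
pot side (array([ 0.5059, -0.1674]), np.float64(200.1), np.float64(565.0))
```

Run:
```python
from fit import *
e=bot.get_obs()['ee_pos'];s=camera('side');zl=e[2]-.1965;print(e)
L=[(.039,.006+zl),(.047,.015+zl),(.047,.019+zl)]
u=np.round(proj('side',(e[0],e[1],zl+.017))).astype(int);o=u-40
h=cv2.cvtColor(s,cv2.COLOR_RGB2HSV)[o[1]:o[1]+80,o[0]:o[0]+80]
m=cv2.inRange(h,(15,80,40),(34,255,255));n,l,st,c=cv2.connectedComponentsWithStats(m)
print([(st[k].tolist()) for k in range(1,n) if st[k,4]>15])
k=1+st[1:,4].argmax();m=(l==k)
M=hullmask('side',e[:2],L,off=o);ys,xs=np.nonzero(M>.5);print('model box',xs.min(),ys.min(),xs.max()-xs.min()+1,ys.max()-ys.min()+1)
ys,xs=np.nonzero(m);low=ys>38
f=lambda q:np.abs(hullmask('side',q,L,off=o)-m)[38:].sum()
r=minimize(f,e[:2],method='Nelder-Mead',options=dict(initial_simplex=e[:2]+np.array([[0,0],[.006,0],[0,.006]]),xatol=2e-4));print(r.x,r.fun)
```

```text
[ 0.50608709 -0.16842374  0.30279365]
[[17, 5, 13, 9, 53], [27, 32, 27, 18, 340]]
model box 27 31 27 19
[ 0.50432892 -0.1683241 ] 22.63529411764706
```

>>> move_arm --jaw '[1,1,1,1,1,1,1]' --pt "0.001 0 -0.008" --pt "0 0 -0.01" --pt "0 0 -0.008" --pt "0 0 -0.004" --pt "0 0 -0.002" --pt "0 0 0" --pt "0 0 0" --yaw '[0,0,0,0,0,0,0]' --force 80

```text
time: 22.87
ee_pos: [0.5069, -0.1691, 0.2694]
tcp_rot: [-180.0, 0.0, 57.4]
wrist_force: [-0.6, 0.4, -2.3]
opening: 0.0197
grasp_force: 78.9
```

>>> move_arm --jaw '[1,1,1,1]' --pt "0 0 -0.002" --pt "0 0 -0.002" --pt "0 0 0" --pt "0 0 0" --yaw '[0,0,0,0]'

```text
time: 23.2
ee_pos: [0.5072, -0.1693, 0.2663]
tcp_rot: [179.9, -0.0, 57.4]
wrist_force: [0.5, 0.0, -2.4]
opening: 0.0196
grasp_force: 78.8
```

>>> move_arm --jaw '[1,1,1,1]' --pt "0 0 -0.002" --pt "0 0 -0.001" --pt "0 0 0" --pt "0 0 0" --yaw '[0,0,0,0]'

```text
time: 23.53
ee_pos: [0.5069, -0.1691, 0.262]
tcp_rot: [-179.9, 0.0, 57.4]
wrist_force: [0.6, -0.6, -2.5]
opening: 0.0193
grasp_force: 78.9
```

>>> move_arm --jaw '[1,1,1,1]' --pt "0 0 -0.002" --pt "0 0 -0.001" --pt "0 0 0" --pt "0 0 0" --yaw '[0,0,0,0]'

```text
time: 23.87
ee_pos: [0.507, -0.169, 0.2604]
tcp_rot: [180.0, -0.0, 57.4]
wrist_force: [-2.5, 3.2, 6.1]
opening: 0.0197
grasp_force: 79.5
```

>>> move_arm --jaw '[1,1,1,1]' --pt "0 0 -0.002" --pt "0 0 0" --pt "0 0 0" --pt "0 0 0" --yaw '[0,0,0,0]'

```text
time: 24.2
ee_pos: [0.5069, -0.1689, 0.2603]
tcp_rot: [179.9, -0.1, 57.4]
wrist_force: [-7.7, 4.7, 19.9]
opening: 0.0195
grasp_force: 81.0
```

Run:
```python
from fit import *
ob=bot.get_obs();e=ob['ee_pos'];print(e,ob['wrist_force'],ob['tcp_rot'],ob['opening'])
s=camera('side');o=np.round(proj('side',(.507,-.169,.08))).astype(int)-40
h=cv2.cvtColor(s,cv2.COLOR_RGB2HSV)[o[1]:o[1]+80,o[0]:o[0]+80]
m=cv2.inRange(h,(15,80,40),(34,255,255));n,l,st,c=cv2.connectedComponentsWithStats(m);k=1+st[1:,4].argmax();m=l==k;print(st[k])
for z in np.arange(.060,.080,.002):
    L=[(.047,.015+z),(.047,.019+z)]
    f=lambda q:np.abs(hullmask('side',(.5068,-.169),L,off=o)-m)[38:].sum()
    print(round(z,3),round(f(0),1))
```

```text
[ 0.50686663 -0.16891403  0.26034331] [-7.65306021  4.74453413 19.9331843 ] [ 1.79884164e+02 -5.37544534e-02  5.74433433e+01] 0.019506493171015812
[ 28  31  26  18 327]
0.06 32.3
0.062 23.0
0.064 19.1
0.066 24.7
0.068 34.2
0.07 44.5
0.072 54.9
0.074 65.6
0.076 76.4
0.078 87.0
0.08 98.2
```

The lid's height fits at 64 mm and the stop is hard (20 N), so it is home. I ease off, release and rise.

>>> move_arm --jaw '[1,1,0.8,0.5,0,0,0,0,0,0]' --pt "0 0 0.001" --pt "0 0 0" --pt "0 0 0" --pt "0 0 0" --pt "0 0 0" --pt "0 0 0" --pt "0 0 0.015" --pt "0 0 0.03" --pt "0 0 0.03" --pt "0 0 0.03" --yaw '[0,0,0,0,0,0,0,0,0,0]'

```text
time: 25.08
ee_pos: [0.5069, -0.1691, 0.3645]
tcp_rot: [-180.0, 0.0, 57.4]
wrist_force: [0.0, 0.6, 0.4]
opening: 0.0854
grasp_force: 0.0
```

>>> move_arm --jaw '[1,1,1,1,1,1,1,1,1,1]' --pt "0 0 0" --pt "0 0 0" --pt "0 0 0" --pt "0 0 0" --pt "0 0 -0.02" --pt "0 0 -0.025" --pt "0 0 -0.02" --pt "0 0 -0.01" --pt "0 0 0" --pt "0 0 0" --yaw '[0,0,0,0,0,0,0,0,0,0]'

```text
time: 25.92
ee_pos: [0.5069, -0.1691, 0.2884]
tcp_rot: [-179.9, 0.0, 57.4]
wrist_force: [-0.5, -0.0, 0.8]
opening: 0.0001
grasp_force: 0.0
```

>>> move_arm --jaw '[1,1,1,1,1,1]' --pt "0 0 -0.003" --pt "0 0 -0.003" --pt "0 0 -0.001" --pt "0 0 -0.001" --pt "0 0 0" --pt "0 0 0" --yaw '[0,0,0,0,0,0]'

```text
time: 26.42
ee_pos: [0.5071, -0.1691, 0.2825]
tcp_rot: [179.9, -0.0, 57.4]
wrist_force: [-2.3, 2.1, 9.0]
opening: -0.0002
grasp_force: 4.2
```

Contact is at 0.2825 m, so the knob top is at about 109 mm, its height when home. I add a slight press, then withdraw.

>>> move_arm --jaw '[1,1,1,1,1,1,1,1,1,1]' --pt "0 0 -0.001" --pt "0 0 0" --pt "0 0 0.003" --pt "0 0 0.01" --pt "0 0 0.03" --pt "0 0 0.04" --pt "-0.03 -0.02 0.03" --pt "-0.03 -0.03 0" --pt "-0.03 -0.03 0" --pt "-0.03 -0.03 0" --yaw '[0,0,0,0,0,0,0,0,0,0]'

```text
time: 27.25
ee_pos: [0.3908, -0.2759, 0.3907]
tcp_rot: [179.9, 0.0, 57.5]
wrist_force: [0.3, -0.2, -0.6]
opening: 0.0001
grasp_force: 0.0
```

>>> move_arm --jaw '[1,1,1,1,1]' --pt "-0.03 -0.03 0" --pt "-0.03 -0.03 0" --pt "0 -0.02 0" --pt "0 0 0" --pt "0 0 0" --yaw '[0,0,0,0,0]'

```text
time: 27.67
ee_pos: [0.3326, -0.3549, 0.3897]
tcp_rot: [180.0, -0.0, 57.3]
wrist_force: [-0.3, -0.2, 0.1]
opening: 0.0002
grasp_force: 0.0
```

Run:
```python
from fit import *
print(bot.get_obs()['ee_pos'],bot.get_obs()['wrist_force'])
s=camera('side');t=camera('top')
for cam,im in(('side',s),('top',t)):
    o=np.round(proj(cam,(.507,-.169,.08))).astype(int)-40
    h=cv2.cvtColor(im,cv2.COLOR_RGB2HSV)[o[1]:o[1]+80,o[0]:o[0]+80]
    m=cv2.inRange(h,(15,80,40),(34,255,255));n,l,st,c=cv2.connectedComponentsWithStats(m);k=1+st[1:,4].argmax();m=l==k
    for z in (.062,.064,.066,.072):
        L=[(.047,.015+z),(.047,.019+z)];r0=27 if cam=='side' else 0
        f=lambda q:np.abs(hullmask(cam,q,L,off=o)-m)[r0:].sum()
        x0=np.array([.507,-.169]);r=minimize(f,x0,method='Nelder-Mead',options=dict(initial_simplex=x0+np.array([[0,0],[.005,0],[0,.005]]),xatol=2e-4));print(cam,z,round(f(x0),1),r.x.round(4),round(r.fun,1),st[k].tolist())
    a=cv2.inRange(h,(0,90,30),(9,255,255))|cv2.inRange(h,(170,90,30),(180,255,255))|(m*255).astype(np.uint8)
    print('tip visible blue px',cv2.inRange(h,(100,120,40),(130,255,255)).sum()//255, 'red+lid px',(a>0).sum())
for c in('side','top'):
    for nm in('tip_box','tube_rack','reagent_bottle','beaker','timer','marker'): print(c,nm,[np.round(d['xy'],1).tolist() for d in pinpoint(c,nm)[:1]])
```

```text
[ 0.33257456 -0.35491414  0.38974809] [-0.28208881 -0.15123333  0.0913158 ]
side 0.062 31.5 [ 0.5085 -0.1716] 19.3 [27, 31, 27, 18, 389]
side 0.064 19.9 [ 0.5072 -0.1696] 18.7 [27, 31, 27, 18, 389]
side 0.066 24.9 [ 0.5061 -0.1677] 18.2 [27, 31, 27, 18, 389]
side 0.072 84.9 [ 0.5024 -0.1616] 17.1 [27, 31, 27, 18, 389]
tip visible blue px 4 red+lid px 849
top 0.062 37.8 [ 0.5057 -0.17  ] 27.0 [27, 26, 29, 29, 629]
top 0.064 37.9 [ 0.5055 -0.1699] 26.5 [27, 26, 29, 29, 629]
top 0.066 38.7 [ 0.5052 -0.1697] 26.0 [27, 26, 29, 29, 629]
top 0.072 42.4 [ 0.5048 -0.1691] 25.0 [27, 26, 29, 29, 629]
tip visible blue px 0 red+lid px 699
side tip_box [[159.2, 262.7]]
side tube_rack [[274.3, 166.1]]
side reagent_bottle [[158.0, 318.3]]
side beaker [[327.9, 155.1]]
side timer [[289.8, 248.6]]
side marker [[191.5, 353.1]]
top tip_box [[177.7, 155.5]]
top tube_rack [[352.7, 145.3]]
top reagent_bottle [[131.2, 198.5]]
top beaker [[408.9, 179.8]]
top timer [[261.3, 232.5]]
top marker [[129.1, 238.2]]
```

Both views agree that the lid is home at 64 mm and centred, and that the bystanders haven't moved. I hand the job in.

```bash
python3 -c "
from workcell import bot
print(bot.job_done())"
```

```text
the job is handed in; nothing more can be done
None
```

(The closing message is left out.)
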